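# Load the tube into the spring nest

### The arm

A 6-joint arm with a two-finger parallel gripper is mounted at the origin on a cart in front of the work surface, level with it; the furniture and walls round the work are solid. World frame = base frame: x ahead of the robot, y to its left, z up, the work surface at z = 0. Lengths are in m, angles in degrees, forces in N, time in s.
With the tool pointing down it reaches from about 0.25 to 0.85 m from the base axis. Payload 12.5 kg.
Tool frame: the origin (TCP) lies between the finger pads; the fingertips stand 11 mm ahead of it and the grasp point (between the pads) lies 8 mm behind it; z points along the fingers, y is the line along which they close (so a half turn about z gives the same grasp; the last joint's range is limited). The gripper opens to 93 mm and grips with 3 to 60 N. Pads are 15 mm wide; open, the fingers measure 128 mm over their backs; the gripper's body (75 mm by 188 mm) begins 65 mm behind the grasp point.
Start: joints at [63.048, 20.094, 94.641, -0, 65.266, -4.847], TCP at [0.207, 0.51, 0.23] pointing down, gripper open.
Joint ranges: [-157.81, 157.81], [-45, 120.19], [0.68, 151.7], [-89.99, 269.99], [4.06, 180], [-164.3, 164.3]. Speed limits (degrees/s): [127.2, 127.2, 159.86, 180, 180, 180].

### API

Orientations are given as [roll, pitch, yaw] about the fixed x, y, z axes, in that order (R = Rz(yaw) Ry(pitch) Rx(roll)).
In Python, from station import * gives the robot as it stands.
- The arm moves only by the tool arm_command, never from a script. Its argument "rows" is a list of rows, each a list of 3 entries, a list of its own where there are three numbers: the shift along the tool's x, y, z in units of 25 mm (1.0 is 25 mm), then the turn, a rotation vector about the tool's x, y, z in units of 5 degrees (1.0 is 5 degrees), then the gripper's target within -1 to 1 (fully open at 1, half-way at 0, shut at -1). In form: [[[tx, ty, tz], [rx, ry, rz], grip], ...]. A call has 1 to 8 rows; each row shifts and turns the commanded pose from where the row before left it, along the tool's axes as they then stand; what a row does not reach is not made up. A row lasts 1/12 s, in which the tool goes at most 41.7 mm and 7.16 degrees, less where a joint would pass 70% of its speed; a pose out of reach is approached as far as the arm can. A call with a number of a shift or a turn outside -1 to 1 is refused whole. A call with a gripper value outside its range is refused whole. The fingers move at their own pace and stop on an object; "force" is the grip in N (left out, the last holds). Time passes only in rows, so rows that do not move let the fingers close. It gives the time, the measured TCP pose, the force, the opening and the grip force at its end, in the units of the state.
- get_state(): the state, without advancing time (a new reading comes with each control period).
- capture(name): name is "side" or "top" or "wrist"; returns a dict with "image" (400x640x3 uint8, blue, green, red), "range_z" (400x640 float32, m along the optical axis (not along the pixel's ray), 0 where there is no reading), "fov_y" (degrees; the focal length in pixels is half the picture's height over the tangent of half this angle, whatever the lens; pixels are square), "cx", "cy" (the principal point, pixels), "extrinsics" (4x4, takes a point from camera to world coordinates). Camera axes: x right, y up, looking along -z (the intrinsics and any distortion apply to the point x, -y, -z); pixel columns grow to the right and rows downward; lengths in m; the calibration is good to about 2 mm. A picture is of the moment at which its call begins.
- close_job(): hands the job in; it is judged then, once.
The state is a dict: "clock": time; "qpos": joint angles; "joint_vel": joint speeds; "joint_efforts": joint torques, N m; "ee_pos": TCP position; "tcp_rot": TCP orientation; "ft_force": force on the tool from outside, world axes, zero at the start; "moment": the same for the moment, N m; "width": finger opening in m; "gripper_force": force on a finger pad.
Only numpy, scipy, OpenCV 4.12 (cv2) and the standard library are available. Lean on these libraries where they do the work, as an engineer would, in place of code of your own. Each camera call takes 0.05 s, during which the arm holds its last target. There are 200 camera calls.

### The job

Load the short round tube into the spring-loaded nest: push the sprung plunger back with one end of the tube, then tip the other end down behind the fixed stop, so that the tube lies fully down in both V saddles, held between plunger and stop. Let go of it, and leave the U-channel offcut where it lies.

Things in the scene. Friction and masses are not known exactly. Their poses are not given: they have to be found in the camera images.
- tube_mid (a point): Centre of the loose plain grey steel tube, 42 mm outside diameter, 110 mm long, 0.19 kg, lying on the table (it can roll). y = the tube's axis; both ends alike. Grip it across the diameter at mid-length: in the nest, fingers have room only between the saddles. Loaded, its underside lies on the saddles, 16 mm above the table, 6 mm above the nest's base plate.
- bay_mid (a point): Where the tube's centre ends up, 37 mm above table, in the nest (fixed; base plate 90x220x10 mm). y = bay axis, level, to the plunger; z up. Along y: fixed stop's face -55 mm (14 thick, 50 wide, top 9 mm above this point); free plunger face +43; 30-degree V saddles at -47..-28 and +26..+40 (59 wide, tops 7 mm below this point), open between; spring housing +94..+134, top 12 mm above.
- plunger (a joint): Sprung square-faced plate (44 wide, 8 thick, from 19 mm below to 9 mm above bay_mid): travel in m along the bay's +y, 0 free, limit 0.040; 3 N at 0 plus 0.18 N/mm. Free gap to the stop 98 mm: a level tube cannot drop in. A tube sloped 20 to 25 degrees enters; tip it down with the plunger 0.018 to 0.035 back. 0.012 when loaded.
- channel: A bystander: loose dark U-channel offcut, 28 x 100 x 13 mm, origin at the centre of its underside, y along its length. Leave it alone.

How it is judged:
By the outcome, as a careful person would: the job done as asked, in the order asked, and still so for the second after the job is handed in, with the robot touching nothing.
It also fails if it takes over 38 s, if anything falls off the work surface, if the arm or the gripper's body presses on something with over 40 N, if the wrist force passes 120 N, or if a joint passes its speed limit or range.

## Working session

There is one attempt and no reset: what is moved stays moved. The work goes in short steps, Python scripts to look and compute and a tool call to move; the robot and the scene stay as the last step left them, time stands still between calls to the robot, and variables do not carry over. Pictures are saved under pics/ and viewed, at most 10 in all, crops included, and the job is handed in when it is done.

Besides the shell and the picture viewer there is one more tool, called after ">>>" as name(argument=value, ...) on one line, values as JSON. arm_command: Moves the arm, as the interface text tells. Its arguments: {"type":"object","properties":{"rows":{"type":"array","items":{"type":"array"}},"force":{"type":"number"}},"required":["rows"]}

```bash
mkdir -p pics
cat > h.py <<'E'
from station import *
import numpy as np, cv2
from scipy.spatial.transform import Rotation as R
def cloud(c):
    z=c["range_z"]; h,w=z.shape; f=h/2/np.tan(np.radians(c["fov_y"])/2)
    v,u=np.mgrid[:h,:w]
    P=np.stack([(u-c["cx"])/f*z,-(v-c["cy"])/f*z,-z],-1)
    E=np.array(c["extrinsics"]); P=P@E[:3,:3].T+E[:3,3]; P[z==0]=np.nan
    return P
def snap(n,f):
    c=capture(n); cv2.imwrite(f"pics/{f}.png",c["image"]); P=cloud(c); np.save(f"pics/{f}.npy",P); return c,P
E
python3 - <<'E'
from h import *
a,_=snap("top","top0"); b,_=snap("side","side0")
print({k:a[k] for k in a if k not in("image","range_z")}); print({k:b[k] for k in b if k not in("image","range_z")})
print(get_state())
E
```

```text
{'fov_y': 53.60056929132497, 'cx': 319.6205981009101, 'cy': 197.1613840271442, 'extrinsics': array([[-0.0161887 ,  0.98859166, -0.14974794,  0.4230768 ],
       [-0.99968073, -0.01309718,  0.0216081 ,  0.17211366],
       [ 0.01940031,  0.15004994,  0.98848806,  0.901073  ],
       [ 0.        ,  0.        ,  0.        ,  1.        ]])}
{'fov_y': 56.03405066519042, 'cx': 316.1862867693025, 'cy': 204.08755979818937, 'extrinsics': array([[ 0.99828894,  0.0487945 , -0.03222252,  0.52462361],
       [-0.05395613,  0.55628584, -0.82923748, -0.5226321 ],
       [-0.0225373 ,  0.82955721,  0.55796677,  0.53411053],
       [ 0.        ,  0.        ,  0.        ,  1.        ]])}
{'clock': 0.1, 'qpos': array([ 6.30480176e+01,  2.01211199e+01,  9.46751157e+01, -1.12240913e-03,
        6.52666739e+01, -4.84645134e+00]), 'joint_vel': array([-0.04366306, -0.03943704, -0.13305219, -0.08033691, -0.03456907,
        0.01851997]), 'joint_efforts': array([ 2.18031440e-03, -4.98028886e+01, -2.85706758e+01,  7.01105967e-02,
        2.39034276e-02, -9.19181207e-05]), 'ee_pos': array([0.20680042, 0.50929431, 0.22914435]), 'tcp_rot': array([-1.79937229e+02, -4.29966613e-03,  1.57894937e+02]), 'ft_force': array([-0.64725721,  0.14476425,  0.46900317]), 'moment': array([ 0.02339671,  0.02815423, -0.01695546]), 'gripper_force': 0.0, 'width': 0.09321427400741895}
```

View pics/top0.png

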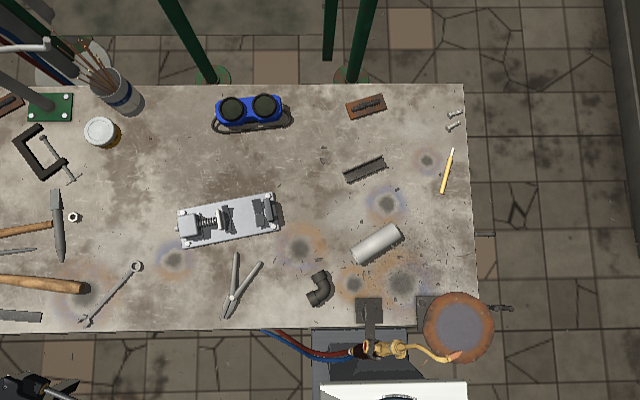

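View pics/side0.png

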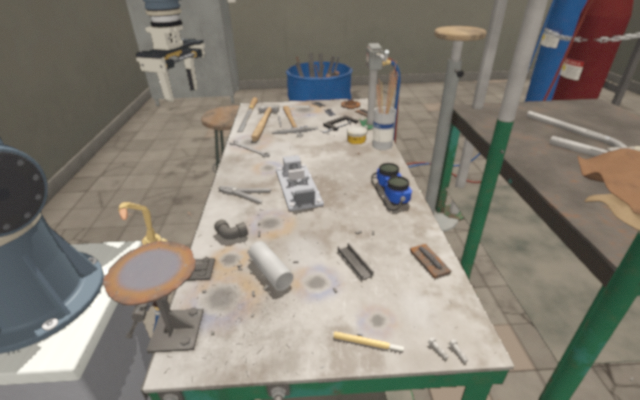

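The top view shows the tube at about (376,244), the nest at (229,220) with its stop on the right at (263,212) and its housing on the left at (192,226), and the channel at (363,169). The side view agrees.

```bash
python3 - <<'E'
from h import *
P=np.load("pics/top0.npy")
def box(u0,u1,v0,v1,z0,z1):
    Q=P[v0:v1,u0:u1].reshape(-1,3); return Q[(Q[:,2]>z0)&(Q[:,2]<z1)]
print("table z",np.nanmedian(P[270:300,250:280,2]),np.nanmedian(P[140:160,280:330,2]))
def rect(Q):
    r=cv2.minAreaRect((Q[:,:2]*1000).astype(np.float32)); b=cv2.boxPoints(r); return np.round(r[0],1),np.round(r[1],1),round(r[2],1)
print("tube",rect(box(345,410,218,270,.015,.06)), np.nanmax(box(345,410,218,270,.015,.06)[:,2]))
q=box(345,410,218,270,.036,.06);print("tube crest",rect(q),q.mean(0))
print("plate",rect(box(168,290,185,255,.006,.1)))
print("plate low",rect(box(168,290,185,255,.006,.014)))
q=box(240,290,185,240,.035,.08);print("stop",rect(q),q.mean(0),len(q))
q=box(165,212,195,255,.035,.08);print("housing",rect(q),q.mean(0),len(q), np.percentile(q[:,2],95))
q=box(212,240,195,245,.035,.08);print("plunger",rect(q),q.mean(0),len(q))
E
python3 - <<'E'
import cv2
im=cv2.imread("pics/top0.png")[180:280,160:420]
cv2.imwrite("pics/crop0.png",cv2.resize(im,None,fx=3,fy=3,interpolation=cv2.INTER_CUBIC))
E
```

```text
table z 0.000215290365570886 0.0005592435777099225
tube (array([451.4,  32.8]), array([ 42.3, 110. ]), 31.8) 0.04553914635759693
tube crest (array([451.2,  32.7]), array([ 33.3, 109.7]), 32.3) [0.45147454 0.03324298 0.04041046]
plate (array([500.5, 359.9]), array([136.5, 228.3]), 1.9)
plate low (array([500.5, 359.9]), array([136.5, 228.3]), 1.9)
stop (array([527.3, 266.4]), array([49.7, 14.2]), 10.9) [0.52685634 0.26591082 0.04547878] 157
housing (array([496.2, 429.4]), array([47.7, 81.5]), 9.3) [0.49518108 0.43294932 0.0464863 ] 554 0.05133207469728888
plunger (array([506.2, 379. ]), array([42.7, 20.4]), 9.6) [0.5065013 0.3748702 0.0434741] 120
```

View pics/crop0.png

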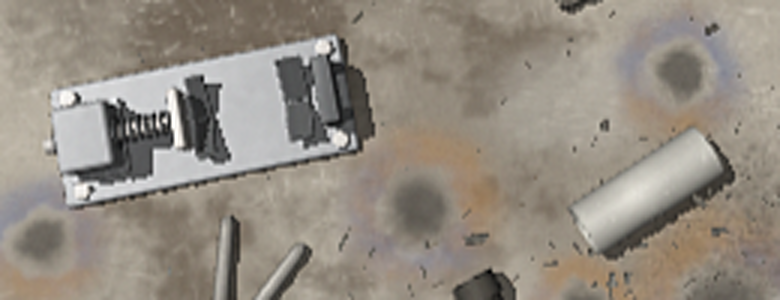

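The crop confirms the layout. The stop is at crop (325,90), the plunger plate at (178,118), and both saddles are visible. The tube runs from (590,230) to (715,150) and lies clear of everything. I'm moving above the tube now.

>>> arm_command(rows=[[[-0.9,-0.775,0.17],[0,0,0],1],[[-0.9,-0.775,0.17],[0,0,0],1],[[-0.9,-0.775,0.17],[0,0,0],1],[[-0.9,-0.775,0.17],[0,0,0],1],[[-0.9,-0.775,0.17],[0,0,0],1],[[-0.9,-0.775,0.17],[0,0,0],1],[[-0.9,-0.775,0.17],[0,0,0],1],[[-0.9,-0.775,0.17],[0,0,0],1]], force=60)

```text
clock: 0.77
ee_pos: [0.3156, 0.2968, 0.1953]
tcp_rot: [-180.0, -0.0, 157.9]
ft_force: [1.0, 0.2, 0.7]
width: 0.0931
gripper_force: 0.0
```

>>> arm_command(rows=[[[-0.9,-0.775,0.17],[0,0,0],1],[[-0.9,-0.775,0.17],[0,0,0],1],[[-0.9,-0.775,0.17],[0,0,0],1],[[-0.9,-0.775,0.17],[0,0,0],1],[[-0.9,-0.775,0.17],[0,0,0],1],[[-0.9,-0.775,0.17],[0,0,0],1],[[-0.9,-0.775,0.17],[0,0,0],1],[[-0.9,-0.775,0.17],[0,0,0],1]])

```text
clock: 1.43
ee_pos: [0.4241, 0.0854, 0.1614]
tcp_rot: [-180.0, -0.0, 157.9]
ft_force: [-1.0, 0.3, -0.1]
width: 0.0931
gripper_force: 0.0
```

>>> arm_command(rows=[[[-0.9,-0.775,0.17],[0,0,0],1],[[-0.9,-0.775,0.17],[0,0,0],1],[[0,0,0],[0,0,0.9],1],[[0,0,0],[0,0,0.9],1],[[0,0,0],[0,0,0.9],1],[[0,0,0],[0,0,0.9],1]])

```text
clock: 1.93
ee_pos: [0.4508, 0.0338, 0.1529]
tcp_rot: [-180.0, -0.0, 139.6]
ft_force: [0.0, 0.7, -1.0]
width: 0.0928
gripper_force: 0.0
```

>>> arm_command(rows=[[[0,0,0],[0,0,0.9],1],[[0,0,0],[0,0,0.9],1],[[0,0,0],[0,0,0.9],1],[[0,0,0],[0,0,0.92],1],[[0,0,0],[0,0,0],1]])

```text
clock: 2.35
ee_pos: [0.4508, 0.0341, 0.153]
tcp_rot: [-180.0, -0.0, 121.6]
ft_force: [0.3, -0.5, -0.1]
width: 0.0929
gripper_force: 0.0
```

Run:
```python
from h import *
c,P=snap("wrist","w1"); s=get_state(); print(s["clock"],s["ee_pos"],s["tcp_rot"],s["width"])
Q=P.reshape(-1,3); Q=Q[np.isfinite(Q).all(1)]
m=(np.hypot(Q[:,0]-.451,Q[:,1]-.033)<.075)&(Q[:,2]>.015)&(Q[:,2]<.05); q=Q[m]
print(len(q),cv2.minAreaRect((q[:,:2]*1000).astype(np.float32)),q[:,2].max(),q.mean(0))
```

```text
2.4 [0.45080753 0.03404766 0.15299155] [-1.79982089e+02 -9.95368227e-03  1.21869644e+02] 0.0925385482450471
6692 ((451.50390625, 32.03548049926758), (42.22724914550781, 110.38937377929688), 31.716646194458008) 0.04471443043215034 [0.44969412 0.03522254 0.03879944]
```

View pics/w1.png

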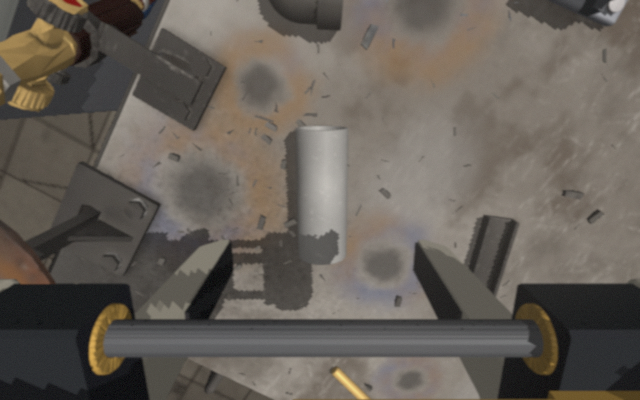

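The wrist view shows the tube upright in the picture, centred near (322,193), with the fingers straddling its column at (215,250) and (435,250). The tube is aligned, about 2 mm off along its axis. I'm going down to grip it.

>>> arm_command(rows=[[[-0.08,-0.02,0.9],[0,0,0],1],[[0,0,0.9],[0,0,0],1],[[0,0,0.9],[0,0,0],1],[[0,0,0.9],[0,0,0],1],[[0,0,0.9],[0,0,0],1],[[0,0,0.7],[0,0,0],1],[[0,0,0.36],[0,0,0],1],[[0,0,0],[0,0,0],1]])

```text
clock: 3.07
ee_pos: [0.4508, 0.0321, 0.0128]
tcp_rot: [-179.9, -0.1, 121.9]
ft_force: [0.0, 0.1, -0.2]
width: 0.0932
gripper_force: 0.0
```

>>> arm_command(rows=[[[0,0,0],[0,0,0],-1],[[0,0,0],[0,0,0],-1],[[0,0,0],[0,0,0],-1],[[0,0,0],[0,0,0],-1],[[0,0,0],[0,0,0],-1],[[0,0,0],[0,0,0],-1],[[0,0,0],[0,0,0],-1],[[0,0,0],[0,0,0],-1]], force=60)

```text
clock: 3.73
ee_pos: [0.4516, 0.0321, 0.0142]
tcp_rot: [180.0, 0.0, 121.8]
ft_force: [-2.0, -1.0, 0.1]
width: 0.0445
gripper_force: 1.2
```

>>> arm_command(rows=[[[0,0,0],[0,0,0],-1],[[0,0,0],[0,0,0],-1],[[0,0,0],[0,0,0],-1],[[0,0,0],[0,0,0],-1],[[0,0,-0.5],[0,0,0],-1],[[0,0,-0.9],[0,0,0],-1],[[0,0,-0.9],[0,0,0],-1],[[0,0,-0.9],[0,0,0],-1]])

```text
clock: 4.4
ee_pos: [0.4511, 0.0321, 0.0947]
tcp_rot: [-179.9, -0.0, 121.8]
ft_force: [0.3, -1.0, -2.8]
width: 0.0419
gripper_force: 60.0
```

>>> arm_command(rows=[[[0,0,-0.9],[0,0,0],-1],[[0,0,-0.9],[0,0,0],-1],[[0,0,-0.9],[0,0,0],-1],[[0,0,0],[0,0,0],-1]])

```text
clock: 4.73
ee_pos: [0.4532, 0.0321, 0.1649]
tcp_rot: [179.7, 0.2, 121.8]
ft_force: [-0.1, -0.7, -1.6]
width: 0.042
gripper_force: 60.0
```

Run:
```python
from h import *
P=np.load("pics/top0.npy")
def box(u0,u1,v0,v1,z0,z1):
    Q=P[v0:v1,u0:u1].reshape(-1,3); return Q[(Q[:,2]>z0)&(Q[:,2]<z1)]
q=box(168,290,185,255,.005,.1)
m=np.zeros((400,640),np.uint8); z=P[...,2]; m[185:255,165:295]=((z>.0055)&(z<.1))[185:255,165:295]
n,l,st,ce=cv2.connectedComponentsWithStats(m); k=1+np.argmax(st[1:,4]); q=P[l==k]
print(len(q),cv2.minAreaRect((q[:,:2]*1000).astype(np.float32)))
for nm,a in dict(stop=(240,290,185,240,.040,.08),hous=(165,206,195,255,.043,.08),plng=(216,240,195,245,.040,.08)).items():
    q=box(*a);print(nm,cv2.minAreaRect((q[:,:2]*1000).astype(np.float32)),q.mean(0),len(q))
s=get_state();print(s["clock"],s["ee_pos"],s["tcp_rot"],s["width"],s["gripper_force"],s["ft_force"])
```

```text
3936 ((509.8358154296875, 360.6624755859375), (90.43611145019531, 221.72430419921875), 10.66519546508789)
stop ((527.3469848632812, 266.39520263671875), (49.62612533569336, 14.157312393188477), 10.949722290039062) [0.52727421 0.26615551 0.04575178] 152
hous ((495.5301513671875, 433.4526062011719), (47.682613372802734, 52.04972457885742), 9.273534774780273) [0.4945234  0.43772801 0.04875657] 426
plng ((506.9062805175781, 373.8018493652344), (42.462608337402344, 9.466981887817383), 10.21771240234375) [0.50632293 0.37268737 0.04542213] 84
4.7333 [0.45319445 0.03206768 0.16491951] [1.79733936e+02 1.74990666e-01 1.21794383e+02] 0.041967125996632784 59.981970271328464 [-0.11257308 -0.65141463 -1.61277431]
```

The tube is held at 60 N. From the depth fit, bay_mid is about (0.5157, 0.3275) with its axis at 10.6° (tool yaw 100.6°). I'm carrying the tube over, turning, then tilting it 24°.

>>> arm_command(rows=[[[0.5,0.5,0.06],[0,0,0],-1],[[0.8,0.82,0.06],[0,0,0],-1],[[0.8,0.82,0.06],[0,0,0],-1],[[0.8,0.82,0.06],[0,0,0],-1],[[0.8,0.82,0.06],[0,0,0],-1],[[0.8,0.82,0.06],[0,0,0],-1],[[0.8,0.82,0.06],[0,0,0],-1],[[0.8,0.82,0.06],[0,0,0],-1]])

```text
clock: 5.4
ee_pos: [0.5034, 0.2452, 0.1479]
tcp_rot: [-179.9, -0.0, 121.8]
ft_force: [1.2, -0.4, -1.3]
width: 0.0423
gripper_force: 60.0
```

>>> arm_command(rows=[[[0.8,0.82,0.06],[0,0,0],-1],[[0.8,0.8,0.06],[0,0,0],-1],[[0.17,0.17,0],[0,0,0],-1],[[0,0,0],[0,0,0.84],-1],[[0,0,0],[0,0,0.85],-1],[[0,0,0],[0,0,0.85],-1],[[0,0,0],[0,0,0.85],-1],[[0,0,0],[0,0,0.85],-1]])

```text
clock: 6.07
ee_pos: [0.518, 0.3044, 0.1451]
tcp_rot: [-179.9, 0.0, 100.4]
ft_force: [-0.3, 0.0, -2.3]
width: 0.0418
gripper_force: 60.0
```

>>> arm_command(rows=[[[0,0,0],[0,-0.8,0],-1],[[0,0,0],[0,-0.8,0],-1],[[0,0,0],[0,-0.8,0],-1],[[0,0,0],[0,-0.8,0],-1],[[0,0,0],[0,-0.8,0],-1],[[0,0,0],[0,-0.8,0],-1],[[0,0,0],[0,0,0],-1],[[0,0,0],[0,0,0],-1]])

```text
clock: 6.73
ee_pos: [0.5179, 0.3052, 0.1451]
tcp_rot: [-179.9, 23.9, 100.7]
ft_force: [0.9, -0.6, -0.9]
width: 0.0424
gripper_force: 60.0
```

```bash
cat >> h.py <<'E'
psi=10.6; B=np.array([.5157,.3275,.037]); U=np.array([-np.sin(np.radians(psi)),np.cos(np.radians(psi)),0]); Xb=np.array([U[1],-U[0],0]); Z=np.array([0,0,1.])
off=.007
def where():
    s=get_state(); M=R.from_euler("xyz",s["tcp_rot"],degrees=True).as_matrix()
    C=s["ee_pos"]-off*M[:,2]; d=C-B; k=M.T
    print("t",round(s["clock"],2),"C in bay x,y,z mm",np.round([d@Xb*1e3,d@U*1e3,d[2]*1e3],1),"tool x tilt",round(np.degrees(np.arcsin(-M[2,0])),1),"roll of y",round(np.degrees(np.arcsin(M[2,1])),2),"yaw",np.round(np.degrees(np.arctan2(-M[0,0],M[1,0])),2),
     "F bay",np.round([s["ft_force"]@Xb,s["ft_force"]@U,s["ft_force"][2]],1),"w",round(s["width"],4),"g",s["gripper_force"].round(1) if hasattr(s["gripper_force"],'round') else s["gripper_force"])
    return s,M,d
def go(y,z,x=0):
    s,M,d=where(); t=(x-d@Xb*1e3)*Xb+(y-d@U*1e3)*U+(z-d[2]*1e3)*Z
    print("to",(x,y,z),"tool units",np.round(M.T@t/25,2))
E
python3 - <<'E'
from h import *
go(-20,24)
c,P=snap("top","top1")
d=P-B; y=d@U*1e3; x=d@Xb*1e3; z=d[...,2]*1e3
# exposed tube crest profile in bay coords
im=c["image"][150:290,150:350]; cv2.imwrite("pics/crop1.png",cv2.resize(im,None,fx=3,fy=3))
c,P=snap("side","side1"); im=c["image"][130:230,240:360]; cv2.imwrite("pics/crop2.png",cv2.resize(im,None,fx=5,fy=5,interpolation=cv2.INTER_CUBIC))
E
```

```text
t 6.73 C in bay x,y,z mm [ -1.9 -19.5 114.5] tool x tilt 23.9 roll of y -0.13 yaw 10.72 F bay [ 0.8 -0.8 -0.9] w 0.0424 g 59.98270450509153
to (0, -20, 24) tool units [1.45 0.09 3.32]
```

View pics/crop2.png

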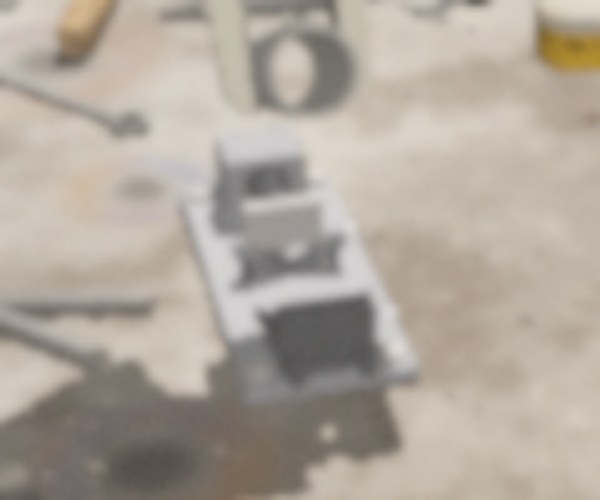

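The side crop shows the held tube's open end at (300,70), well above the nest. The stop is at (320,335) and the plunger at (280,220), all in line. I'm descending most of the way, then checking the tube's pose.

>>> arm_command(rows=[[[0.3,0.03,0.7],[0,0,0],-1],[[0.3,0.02,0.7],[0,0,0],-1],[[0.3,0.02,0.7],[0,0,0],-1],[[0.3,0.02,0.64],[0,0,0],-1],[[0,0,0],[0,0,0],-1],[[0,0,0],[0,0,0],-1]])

```text
clock: 7.33
ee_pos: [0.5208, 0.3043, 0.0717]
tcp_rot: [-179.9, 24.0, 100.6]
ft_force: [0.4, -0.3, -0.8]
width: 0.0423
gripper_force: 60.0
```

Run:
```python
from h import *
s,M,d0=where(); go(-20,24)
for n in("side","top"):
    c,P=snap(n,n+"2"); d=P-B; x=d@Xb*1e3; y=d@U*1e3; z=d[...,2]*1e3
    def rep(t,m):
        q=np.c_[x[m],y[m],z[m]]; print(n,t,len(q), np.round(np.percentile(q,[2,50,98],axis=0),1).tolist() if len(q)>5 else "")
    rep("tube stop end",(abs(x)<30)&(y<-28)&(y>-100)&(z>14)&(z<110))
    rep("tube plunger end",(abs(x)<30)&(y>8)&(y<45)&(z>14)&(z<70))
    rep("stop top",(abs(x)<32)&(y<-50)&(y>-80)&(z>5)&(z<13))
    rep("plunger top",(abs(x)<32)&(y>40)&(y<56)&(z>5)&(z<13))
    rep("housing",(abs(x)<32)&(y>80)&(y<140)&(z>9)&(z<17))
    if n=="top":
        # crest slope of the tube: exposed upper surface near x~0
        for a,b in((-100,-28),(10,45)):
            m=(abs(x-d0@Xb*1e3)<5)&(y>a)&(y<b)&(z>14)&(z<90)
            if m.sum()>8: print(a,b,m.sum(),np.polyfit(y[m],z[m],1), y[m].min(),y[m].max())
cv2.imwrite("pics/crop3.png",cv2.resize(cv2.imread("pics/side2.png")[130:230,240:360],None,fx=5,fy=5,interpolation=cv2.INTER_CUBIC))
```

```text
t 7.33 C in bay x,y,z mm [  0.8 -20.9  41.1] tool x tilt 24.0 roll of y -0.07 yaw 10.57 F bay [ 0.3 -0.3 -0.8] w 0.0423 g 59.98280073632486
t 7.33 C in bay x,y,z mm [  0.8 -20.9  41.1] tool x tilt 24.0 roll of y -0.07 yaw 10.57 F bay [ 0.3 -0.3 -0.8] w 0.0423 g 59.98280073632486
to (0, -20, 24) tool units [ 0.31 -0.03  0.61]
side tube stop end 212 [[-28.0, -78.0, 27.8], [-2.8, -54.5, 50.2], [21.0, -29.2, 79.4]]
side tube plunger end 21 [[-10.8, 8.5, 15.3], [18.2, 17.9, 30.1], [20.4, 36.9, 46.2]]
side stop top 72 [[-23.3, -70.3, 5.2], [-0.8, -65.4, 7.3], [24.4, -55.7, 9.2]]
side plunger top 11 [[5.5, 41.9, 5.8], [13.3, 44.2, 6.8], [21.2, 49.0, 8.8]]
side housing 52 [[-21.6, 94.6, 9.2], [11.4, 108.9, 10.4], [23.1, 129.9, 12.1]]
top tube stop end 541 [[-24.4, -76.2, 36.5], [0.1, -52.3, 67.1], [23.1, -28.5, 82.2]]
top tube plunger end 27 [[-7.5, 8.1, 38.5], [6.1, 10.0, 50.0], [20.9, 12.8, 53.3]]
top stop top 36 [[-24.2, -69.0, 5.7], [-18.6, -62.5, 8.7], [-12.9, -55.8, 11.5]]
top plunger top 0 
top housing 0 
-100 -28 126 [  0.68889553 102.11383275] -78.1285920799774 -28.28669757656699
```

View pics/crop3.png

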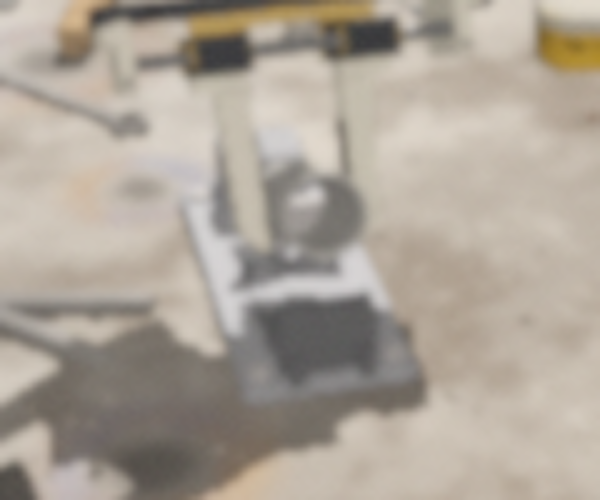

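The side crop shows the tube sloped above the nest, with its stop end at (320,210), in line with the stop at (320,335). The cloud puts the tube's end and the stop within 1–2 mm of the expected positions. I'm going down the rest, then pushing in +y against the plunger.

>>> arm_command(rows=[[[0.15,-0.03,0.3],[0,0,0],-1],[[0.16,0,0.31],[0,0,0],-1],[[0,0,0],[0,0,0],-1],[[0,0,0],[0,0,0],-1]])

```text
clock: 7.77
ee_pos: [0.5196, 0.3056, 0.0542]
tcp_rot: [-179.9, 24.0, 100.6]
ft_force: [0.6, 0.9, -1.5]
width: 0.0421
gripper_force: 60.0
```

>>> arm_command(rows=[[[0.18,0,-0.08],[0,0,0],-1],[[0.18,0,-0.08],[0,0,0],-1],[[0.18,0,-0.08],[0,0,0],-1],[[0,0,0],[0,0,0],-1]])

```text
clock: 8.1
ee_pos: [0.5172, 0.321, 0.055]
tcp_rot: [180.0, 24.0, 100.6]
ft_force: [-0.2, -2.7, -1.3]
width: 0.0421
gripper_force: 60.0
```

>>> arm_command(rows=[[[0.15,0,-0.07],[0,0,0],-1],[[0.15,0,-0.065],[0,0,0],-1],[[0.15,0,-0.065],[0,0,0],-1],[[0.15,0,-0.065],[0,0,0],-1],[[0,0,0],[0,0,0],-1],[[0,0,0],[0,0,0],-1]])

```text
clock: 8.6
ee_pos: [0.5144, 0.3359, 0.0549]
tcp_rot: [-180.0, 24.1, 100.6]
ft_force: [2.0, -6.7, -0.5]
width: 0.0424
gripper_force: 60.0
```

```bash
cat > look.py <<'E'
from h import *
import sys
k=sys.argv[1]; s,M,d0=where()
for n in("side","top"):
    c,P=snap(n,n+k); d=P-B; x=d@Xb*1e3; y=d@U*1e3; z=d[...,2]*1e3
    def rep(t,m):
        q=np.c_[x[m],y[m],z[m]]; print(n,t,len(q), np.round(np.percentile(q,[2,50,98],axis=0),1).tolist() if len(q)>5 else "")
    rep("tube stop end",(abs(x)<24)&(y<-28)&(y>-100)&(z>11)&(z<90))
    rep("plunger top",(abs(x)<23)&(y>40)&(y<90)&(z>4)&(z<13))
cv2.imwrite(f"pics/crop{k}.png",cv2.resize(cv2.imread(f"pics/side{k}.png")[130:230,240:360],None,fx=5,fy=5,interpolation=cv2.INTER_CUBIC))
E
python3 look.py 4
```

```text
t 8.6 C in bay x,y,z mm [ 0.2 11.4 24.3] tool x tilt 24.1 roll of y -0.01 yaw 10.6 F bay [ 0.8 -6.9 -0.5] w 0.0424 g 59.98677375842817
side tube stop end 80 [[-19.0, -46.5, 26.5], [2.9, -35.9, 41.5], [21.3, -29.3, 63.1]]
side plunger top 13 [[7.0, 45.9, 4.2], [17.6, 63.4, 5.6], [19.7, 69.2, 11.4]]
top tube stop end 206 [[-19.7, -67.0, 11.1], [1.8, -35.8, 31.2], [20.5, -28.2, 64.4]]
top plunger top 0
```

The −6.9 N along the bay axis means the plunger is about 22 mm back, and the slope has held at 24°. I'm tipping the tube down about its centre.

>>> arm_command(rows=[[[0.06,0,0.1],[0,0.6,0],-1],[[0.056,0,0.107],[0,0.6,0],-1],[[0.05,0,0.11],[0,0.6,0],-1],[[0.045,0,0.11],[0,0.6,0],-1],[[0,0,0],[0,0,0],-1]])

```text
clock: 9.12
ee_pos: [0.5142, 0.3361, 0.0427]
tcp_rot: [-179.9, 11.9, 100.5]
ft_force: [1.5, -7.5, -2.4]
width: 0.0418
gripper_force: 60.0
```

```bash
python3 look.py 5
```

```text
t 9.12 C in bay x,y,z mm [ 0.1 10.2 12.6] tool x tilt 11.9 roll of y -0.05 yaw 10.53 F bay [ 0.1 -7.6 -2.4] w 0.0418 g 59.98435293906368
side tube stop end 74 [[-19.5, -45.2, 12.5], [0.6, -38.8, 30.9], [21.9, -29.0, 42.9]]
side plunger top 0 
top tube stop end 149 [[-20.0, -65.5, 11.4], [-2.3, -35.6, 38.0], [20.0, -28.1, 44.8]]
top plunger top 0
```

>>> arm_command(rows=[[[0.05,0,0.114],[0,0.6,0],-1],[[0.043,0,0.116],[0,0.6,0],-1],[[0.03,0,0.117],[0,0.6,0],-1],[[0.02,0,0.11],[0,0.58,0],-1],[[0,0,0],[0,0,0],-1],[[0,0,0],[0,0,0],-1]])

```text
clock: 9.72
ee_pos: [0.5138, 0.3385, 0.0309]
tcp_rot: [-180.0, 0.2, 100.5]
ft_force: [0.1, -7.6, -2.9]
width: 0.042
gripper_force: 60.0
```

```bash
python3 look.py 6
```

```text
t 9.72 C in bay x,y,z mm [ 0.1 11.2  0.9] tool x tilt 0.2 roll of y -0.04 yaw 10.55 F bay [-1.3 -7.5 -2.9] w 0.042 g 59.99446933041327
side tube stop end 55 [[-16.7, -43.9, 11.9], [-0.9, -37.6, 17.8], [18.4, -29.2, 21.7]]
side plunger top 3 
top tube stop end 59 [[-17.5, -67.8, 11.0], [7.8, -40.9, 19.0], [19.6, -34.0, 23.8]]
top plunger top 0
```

View pics/crop6.png

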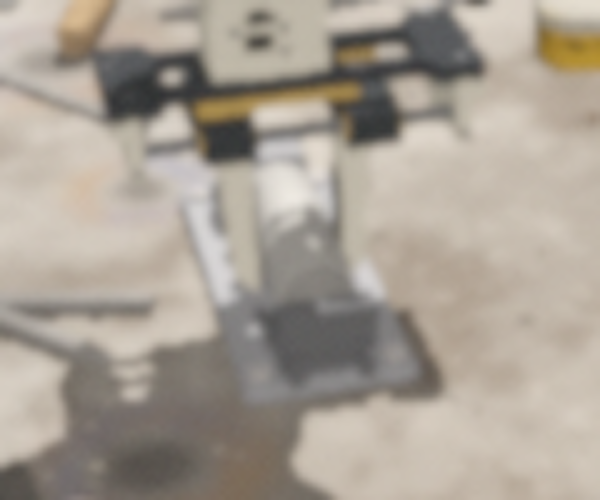

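The crop shows the tube level, its stop end down behind the stop at about (310,290). There is still an 11 mm gap to the stop. I'm lowering the last millimetre and easing the tube back to the stop.

>>> arm_command(rows=[[[-0.1,0,0.02],[0,0,0],-1],[[-0.1,0,0.015],[0,0,0],-1],[[-0.1,0,0],[0,0,0],-1],[[-0.1,0,0],[0,0,0],-1],[[0,0,0],[0,0,0],-1],[[0,0,0],[0,0,0],-1]])

```text
clock: 10.32
ee_pos: [0.5155, 0.3297, 0.0306]
tcp_rot: [180.0, 0.1, 100.6]
ft_force: [-1.9, -5.5, 5.8]
width: 0.0423
gripper_force: 60.0
```

```bash
python3 -c "
from h import *
where()"
```

```text
t 10.32 C in bay x,y,z mm [0.2 2.2 0.6] tool x tilt 0.1 roll of y 0.0 yaw 10.6 F bay [-2.8 -5.1  5.8] w 0.0423 g 60.000660015502945
```

>>> arm_command(rows=[[[-0.05,0,-0.005],[0,0,0],-1],[[0,0,0],[0,0,0],-1],[[0,0,0],[0,0,0],-0.05],[[0,0,0],[0,0,0],0.2],[[0,0,0],[0,0,0],0.5],[[0,0,0],[0,0,0],0.7],[[0,0,0],[0,0,0],0.8],[[0,0,0],[0,0,0],0.8]], force=20)

```text
clock: 10.98
ee_pos: [0.5157, 0.3289, 0.0303]
tcp_rot: [180.0, 0.1, 100.6]
ft_force: [0.3, -0.8, -0.9]
width: 0.0732
gripper_force: 0.0
```

>>> arm_command(rows=[[[0,0,0],[0,0,0],0.8],[[0,0,0],[0,0,0],0.8],[[0,0,0],[0,0,0],0.8],[[0,0,0],[0,0,0],0.8]])

```text
clock: 11.32
ee_pos: [0.5156, 0.3287, 0.0303]
tcp_rot: [180.0, 0.1, 100.6]
ft_force: [-0.1, -0.5, 0.5]
width: 0.0837
gripper_force: 0.0
```

```bash
python3 look.py 7
```

```text
t 11.32 C in bay x,y,z mm [0.2 1.3 0.3] tool x tilt 0.1 roll of y 0.0 yaw 10.59 F bay [-0.2 -0.5  0.5] w 0.0837 g 0.0
side tube stop end 131 [[-18.1, -56.5, 11.9], [-0.5, -36.8, 19.3], [19.2, -28.2, 83.1]]
side plunger top 14 [[-20.7, 41.5, 5.8], [-16.9, 51.0, 8.5], [20.2, 82.6, 12.4]]
top tube stop end 50 [[-13.9, -67.2, 11.1], [7.6, -53.7, 18.3], [18.6, -48.4, 24.4]]
top plunger top 0
```

The gripper is open and free, with no contact force. I'm retreating straight up and looking from there.

>>> arm_command(rows=[[[0,0,-0.3],[0,0,0],0.8],[[0,0,-0.7],[0,0,0],0.8],[[0,0,-0.9],[0,0,0],0.8],[[0,0,-0.9],[0,0,0],0.8],[[0,0,-0.9],[0,0,0],0.8],[[0,0,-0.9],[0,0,0],0.8],[[0,0,-0.9],[0,0,0],0.8],[[0,0,-0.9],[0,0,0],0.8]])

```text
clock: 12.08
ee_pos: [0.5154, 0.3289, 0.1921]
tcp_rot: [180.0, 0.1, 100.6]
ft_force: [-0.2, 0.5, -0.4]
width: 0.0838
gripper_force: 0.0
```

>>> arm_command(rows=[[[-0.9,0,0],[0,0,0],0.8],[[-0.9,0,0],[0,0,0],0.8],[[-0.9,0,0],[0,0,0],0.8],[[-0.9,0,0],[0,0,0],0.8],[[-0.9,0,0],[0,0,0],0.8],[[-0.9,0,0],[0,0,0],0.8],[[0,0,0],[0,0,0],0.8],[[0,0,0],[0,0,0],0.8]])

```text
clock: 12.75
ee_pos: [0.5406, 0.1957, 0.1911]
tcp_rot: [180.0, 0.1, 100.5]
ft_force: [0.6, 0.1, -0.4]
width: 0.0834
gripper_force: 0.0
```

Run:
```python
from h import *
where()
c,P=snap("top","top8"); d=P-B; x=d@Xb*1e3; y=d@U*1e3; z=d[...,2]*1e3
m=(abs(x)<20)&(y>-90)&(y<80)&(z>13)&(z<40)
q=np.c_[x[m],y[m],z[m]]; print(len(q),np.percentile(q,[1,50,99],axis=0).round(1).tolist())
m=(abs(x)<4)&(y>-50)&(y<50)&(z>13)&(z<40); print("crest slope",np.polyfit(y[m],z[m],1))
m=(abs(x)<24)&(y>50)&(y<72)&(z>3)&(z<14); print("plunger",np.c_[x[m],y[m],z[m]].mean(0) if m.any() else 0)
cv2.imwrite("pics/crop8.png",cv2.resize(c["image"][150:290,150:420],None,fx=2.9,fy=2.9,interpolation=cv2.INTER_CUBIC))
```

```text
t 12.75 C in bay x,y,z mm [   0.2 -134.1  161.1] tool x tilt 0.1 roll of y 0.03 yaw 10.49 F bay [ 0.6 -0.  -0.4] w 0.0834 g 0.0
418 [[-16.4, -1.6, 13.2], [-0.6, 26.0, 20.0], [17.8, 53.9, 24.6]]
crest slope [-1.58153318e-02  2.23969261e+01]
plunger [-0.93004397 59.31726937  8.9843958 ]
```

View pics/crop8.png

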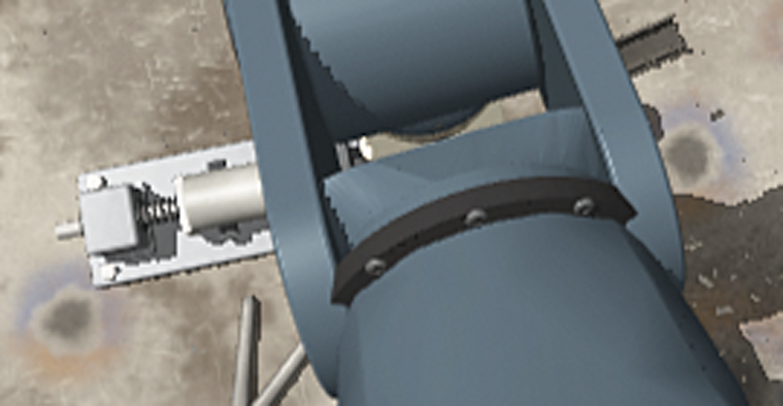

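The top crop shows the tube's plunger end at (190,200) against the plunger, which is about 12 mm back; the arm hides the stop end. I'll check that end from the side camera.

Run:
```python
from h import *
c,P=snap("side","side9"); d=P-B; x=d@Xb*1e3; y=d@U*1e3; z=d[...,2]*1e3
m=(abs(x)<5)&(y>-52)&(y<52)&(z>13)&(z<35); print(m.sum(),"crest",np.polyfit(y[m],z[m],1),y[m].min(),y[m].max())
for a in range(-60,60,15):
    k=(abs(x)<6)&(y>a)&(y<a+15)&(z>5)&(z<40); print(a,k.sum(),np.percentile(z[k],90).round(1) if k.any() else "")
cv2.imwrite("pics/crop9.png",cv2.resize(c["image"][120:240,230:380],None,fx=5,fy=5,interpolation=cv2.INTER_CUBIC))
```

```text
78 crest [-5.74827581e-03  1.99738519e+01] -50.875244152186085 51.79440702966293
-60 17 20.6
-45 15 20.8
-30 14 20.9
-15 14 21.2
0 14 21.1
15 9 20.8
30 16 20.4
45 6 21.1
```

View pics/crop9.png

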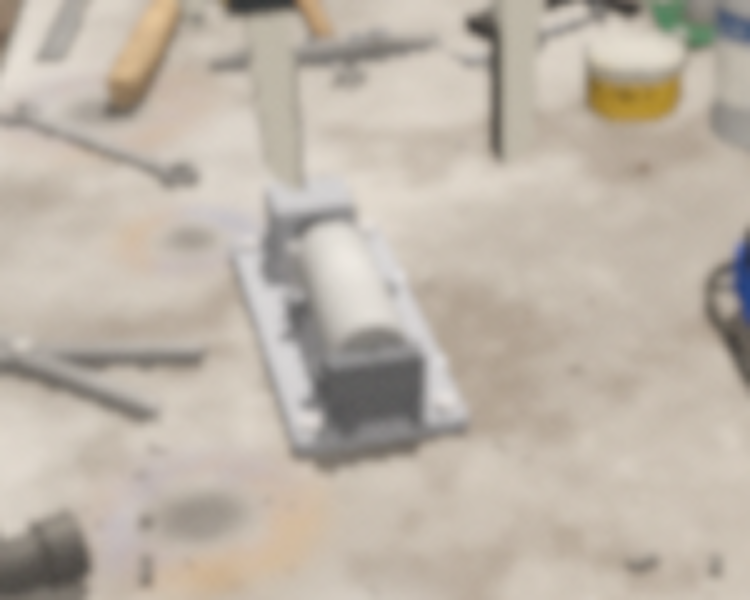

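The side view shows the tube level in both saddles, held between the stop at (370,385) and the plunger. Its crest is 21 mm above bay_mid along the whole length, which means it is fully seated, and the robot is clear. I'm handing in.

```bash
python3 -c "
from station import *
print(close_job())"
```

```text
the job is handed in; nothing more can be done
None
```

The tube is loaded: it lies level in both V saddles, held between the stop and the plunger (about 12 mm back). The gripper has let go and moved clear, I left the U-channel alone, and the job was handed in at about 13 s.

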